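Load a foot plate in the assembly fixture and pin it

TASK

Load the assembly fixture: take the dark steel foot plate off its small wooden block, lay it flat on the fixture bed the right way round for its hole to come over the hole in the bed, and push it fully home against both the long fence and the short end stop. Then take the steel locating pin out of its sloping wooden holder and put it upright through the plate into the bed hole until its thick grip sits down on the plate, the plate still home against both stops, and let go. Do not shove aside or knock over the tower and tree models, the tape roll, the jar or the screwdriver.

Things in the scene. Friction and masses are not known exactly. Their poses are not given: they have to be found in the camera images.
- plate: Loose dark steel foot plate, 50 (its x) x 120 (its y) x 10 mm thick, about 0.45 kg, starting flat on the block, parallel to it. Origin: centre of underside, z up. One 13 mm through hole on its centre line, 35 mm from the centre towards -y. It starts within about 60 degrees of the yaw it needs (its axes along the fixture's).
- plate_hole (a point): Centre of the top mouth of the plate's hole: (0, -35, 10) mm in the plate's frame.
- block: Fixed wooden block under the plate, 34 mm (its x) by 90 mm (its y) by 20 mm high, so the plate overhangs it by 8 mm along each long edge. Origin: centre of its underside on the table.
- fixture: Fixed aluminium bed 150 (x) x 200 (y) x 25 mm high with one through hole and two steel stops on it, 12 mm high, 15 mm thick (tops 37 mm over the table). Origin: centre of underside; x away from robot. Long fence: inner face at x = +45 mm looks to -x, runs y = -85 to +85. End stop: inner face at y = +70 mm looks to -y, runs x = -35 to +35. The -x and -y sides are open.
- bed_hole (a point): Centre of the top mouth of the bed's hole: (20, -25, 25) mm in the fixture's frame, 12 mm wide, 25 mm deep.
- seat (a point): Where the plate's origin lies when the plate is home against both stops: (20, 10, 25) mm in the fixture's frame, on the bed's top; axes as the fixture's.
- pin: Loose steel locating pin, about 90 g: round shaft 10 mm thick, 32 mm long, chamfered tip; above it a round grip 20 mm thick, 38 mm long. Origin: on the axis at the shoulder (underside of the grip); z towards the grip's free end. It starts in the holder's socket, shoulder on its face, grip leaning 32 degrees from vertical towards the holder's -x (towards the robot). Draw it out along its axis.
- pin_tip (a point): Lower end of the pin's shaft, (0, 0, -32) mm in the pin's frame.
- holder: Fixed wooden pin holder: foot 90 (x from -33 to +57) x 70 (y) x 12 mm high, carrying a sloping 50 x 60 mm face with one socket, 11.5 mm wide, 30 mm deep, its axis leaning 32 degrees towards the holder's -x. Highest edge about 70 mm over the table. Origin: on the table, straight below the socket's mouth.
- socket (a point): Centre of the socket's mouth, 55 mm above the holder's origin.
- tower_a: Loose bystander: tower model of crossed dark sheet metal, 46 mm square foot, 150 mm tall, tapering. Origin: centre of its underside.
- tower_b: Loose bystander: a second tower model like the first, 46 mm square, 150 mm tall. Origin: centre of its underside.
- tree: Loose bystander: tree model of crossed dark sheet metal, 50 mm square foot, 110 mm tall. Origin: centre of its underside.
- tape: Loose bystander: cardboard tape core standing on its end, 68 mm diameter, 45 mm high. Origin: centre of its underside.
- jar: Loose bystander: small amber glass jar, 56 mm diameter, 65 mm high. Origin: centre of its underside.
- driver: Loose bystander: screwdriver lying flat, about 200 mm long and 30 mm high. Origin under the middle of its length; it lies along its x.
Mind the look-alikes: they are no part of the job. There is more than one size of the pin; the job needs the middle-sized.

How it is judged:
By the outcome, as a careful person would: the job done as asked, in the order asked, and still so for the second after the job is handed in, with the robot touching nothing.
It also fails if it takes over 72 s, if anything falls off the work surface, if the arm or the gripper's body presses on something with over 40 N, if the wrist force passes 120 N, or if a joint passes its speed limit or range.

ROBOT

A 6-joint arm with a two-finger parallel gripper is mounted at the origin on the work surface. World frame = base frame: x ahead of the robot, y to its left, z up, the work surface at z = 0. Lengths are in m, angles in rad, forces in N, time in s.
With the tool pointing down it reaches from about 0.35 to 0.775 m from the base axis. Payload 7.3 kg.
Tool frame: the origin (TCP) lies on the centre line of the jaws, within the pads' length; the fingertips stand 25 mm ahead of it and the grasp point (between the pads) lies 6 mm ahead of it; z points along the fingers, y is the line along which they close (so a half turn about z gives the same grasp; the last joint's range is limited). The gripper opens to 92 mm and grips with 3 to 60 N. Pads are 19 mm wide; open, the fingers measure 130 mm over their backs; the gripper's body (75 mm by 190 mm) begins 47 mm behind the grasp point.
Start: joints at [-1.47, 0.342, 1.524, -0, 1.275, -0.146], TCP at [0.128, -0.509, 0.252] pointing down, gripper open.
Joint ranges: [-2.53, 2.53], [-0.77, 2.02], [0.04, 2.7], [-1, 4.14], [0.28, 2.66], [-3.11, 3.11]. Speed limits (rad/s): [2.57, 2.57, 3.14, 3.14, 3.14, 3.14].

INTERFACE

Orientations are given as [roll, pitch, yaw] about the fixed x, y, z axes, in that order (R = Rz(yaw) Ry(pitch) Rx(roll)).
In Python, from cell import status, read_camera, camera_info, ticket, models gives the robot as it stands.
- The arm moves only by the tool send_rows, never from a script. Its argument "plan" is a list of rows, each an object with "offset": the shift along the tool's x, y, z in mm, a list of three; "yaw": the turn about the tool's z in rad. In form: [{"offset": [dx, dy, dz], "yaw": yaw}, ...]. A call has 1 to 20 rows; each row shifts and turns the commanded pose from where the row before left it, along the tool's axes as they then stand; what a row does not reach is not made up. A row lasts 1/10 s, in which the tool goes at most 50 mm and 8.59 degrees, less where a joint would pass 70% of its speed; a pose out of reach is approached as far as the arm can. A call is refused whole if a number of a shift passes 50 or a number of a turn 0.15, either way. A call with a gripper value outside its range is refused whole. "hand" is the closure, from 0 (fully open) to 1 (shut), set as the call begins (left out, the last holds). The fingers move at their own pace and stop on an object; "squeeze" is the grip in N (left out, the last holds). Time passes only in rows, so rows that do not move let the fingers close. It gives the time, the measured TCP pose, the force, the opening and the grip force at its end, in the units of the state.
- status.observe(): the state, without advancing time (a new reading comes with each control period).
- read_camera(name): name is "scene" or "top" or "wrist"; returns the picture (420x560x3 uint8, red, green, blue); there is no depth.
- camera_info(name): a dict with "vfov" (degrees; the focal length in pixels is half the picture's height over the tangent of half this angle, whatever the lens; pixels are square), "cx", "cy" (the principal point, pixels), "origin" and "attitude" of the camera in the world. Camera axes: x right, y down, z forward; pixel columns grow to the right and rows downward; lengths in m; the calibration is good to about 2 mm. A picture is of the moment at which its call begins: read the wrist's pose just before it. camera_info takes no time and is no camera call; for the wrist camera it gives the pose at the moment of the call.
- ticket.hand_in(): hands the job in; it is judged then, once.
Trained networks look in the newest picture that a camera, given by its name, has taken for a name from the list of things; names that differ only in an ending like _2 or _b are one class to them, and where a whole thing is asked for, a point or a joint stands for the part that bears it (a point fixed in the world has none). Each returns a list of dicts, best first, with "conf" (0 to 1); they miss things now and then, are a little off and sometimes report something else, mostly with a low value. They report only what shows in the picture. A call takes as long as a camera call. They do not tell look-alikes from the thing itself.
- models.regions_of(camera, label): "mask" (420x560 bool, what is visible of it) and "extent" ([left, top, right, bottom] in pixels, round what is visible of it).
The state is a dict: "time": time; "qpos": joint angles; "qvel": joint speeds; "joint_efforts": joint torques, N m; "tool_pos": TCP position; "tool_rot": TCP orientation; "contact_force": force on the tool from outside, world axes, zero at the start; "torque": the same for the moment, N m; "opening": finger opening in m; "grip_force": force on a finger pad.
Only numpy, scipy, OpenCV 4.12 (cv2) and the standard library are available. Lean on these libraries where they do the work, as an engineer would, in place of code of your own. Each camera call takes 0.05 s, during which the arm holds its last target. There are 200 camera calls.

## Working session

There is one attempt and no reset: what is moved stays moved. The work goes in short steps, Python scripts to look and compute and a tool call to move; the robot and the scene stay as the last step left them, time stands still between calls to the robot, and variables do not carry over. Pictures are saved under pics/ and viewed, at most 10 in all, crops included, and the job is handed in when it is done.

Besides the shell and the picture viewer there is one more tool, called after "Call:" by a JSON object that holds its "method" and its "body". send_rows: Moves the arm, as the interface text tells. Its arguments: {"type":"object","properties":{"plan":{"type":"array"},"hand":{"type":"number"},"squeeze":{"type":"number"}},"required":["plan"]}

```bash
mkdir -p pics; ls
python3 - <<'E'
from cell import status, read_camera, camera_info, models
import cv2,numpy as np
for n in ("top","scene"):
    im=read_camera(n); cv2.imwrite(f"pics/{n}0.png",im[:,:,::-1]); print(n,camera_info(n))
    for l in ("plate","block","fixture","pin","holder","tape","jar","driver","tower_a","tree"):
        for r in models.regions_of(n,l)[:4]:
            m=r["mask"]; ys,xs=np.nonzero(m); print(l,round(r["conf"],2),[int(v) for v in r["extent"]],len(xs),xs.mean().round(),ys.mean().round())
print(status.observe()); print(camera_info("wrist"))
E
```

```text
pics
top {'vfov': 51.954619535278816, 'cx': 282.69640606684686, 'cy': 209.55771743103335, 'origin': array([ 0.41923601, -0.03784053,  1.25021062]), 'attitude': array([-3.05902210e+00,  1.43659396e-03, -1.58055370e+00])}
plate 0.8 [138, 209, 181, 237] 728 158.0 222.0
plate 0.38 [379, 201, 387, 215] 83 384.0 206.0
fixture 0.73 [231, 171, 305, 229] 3710 267.0 200.0
pin 0.65 [363, 234, 379, 269] 291 371.0 248.0
pin 0.51 [377, 197, 388, 214] 105 384.0 205.0
pin 0.46 [191, 204, 212, 226] 261 203.0 217.0
tape 0.69 [329, 206, 355, 228] 215 345.0 216.0
tape 0.69 [136, 204, 183, 240] 843 158.0 222.0
tape 0.29 [378, 200, 387, 214] 86 383.0 206.0
jar 0.73 [184, 260, 209, 282] 379 198.0 271.0
jar 0.39 [364, 186, 398, 216] 820 379.0 199.0
driver 0.86 [251, 255, 320, 265] 301 299.0 262.0
tower_a 0.74 [340, 127, 358, 153] 289 348.0 142.0
tower_a 0.49 [195, 208, 214, 225] 243 203.0 218.0
tree 0.86 [196, 145, 218, 161] 308 206.0 150.0
scene {'vfov': 51.97330727432803, 'cx': 276.7473372704607, 'cy': 207.68137490165543, 'origin': array([ 0.89409207, -0.70978325,  0.7489876 ]), 'attitude': array([-2.2901
[... 848 characters left out ...]
6,  0.00057056, -0.00084928,
        0.00142677]), 'joint_efforts': array([-1.41867940e-04, -4.31136525e+01, -2.44479060e+01,  7.16069131e-02,
        4.82006127e-02, -1.06914004e-05]), 'tool_pos': array([ 0.12829205, -0.5091005 ,  0.25175496]), 'tool_rot': array([ 3.14150053e+00, -1.13973122e-05,  2.46798739e-01]), 'contact_force': array([ 0.21255493,  0.22620849, -0.4409275 ]), 'torque': array([-0.00607119, -0.00352271, -0.00198673]), 'grip_force': 0.0, 'opening': 0.09199747905009151}
{'vfov': 61.15479945018996, 'cx': 279.47510480056883, 'cy': 213.0498058429582, 'origin': array([ 0.20491376, -0.48951918,  0.38491207]), 'attitude': array([ 2.84731877e+00, -1.26718916e-03, -1.32395362e+00])}
```

Run:
```python
import cv2
t=cv2.imread("pics/top0.png")[110:300,110:410]; cv2.imwrite("pics/a.png",cv2.resize(t,(798,505),interpolation=cv2.INTER_CUBIC))
t=cv2.imread("pics/scene0.png")[120:380,130:430]; cv2.imwrite("pics/b.png",cv2.resize(t,(690,598),interpolation=cv2.INTER_CUBIC))
```

```text
(no output)
```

View pics/a.png

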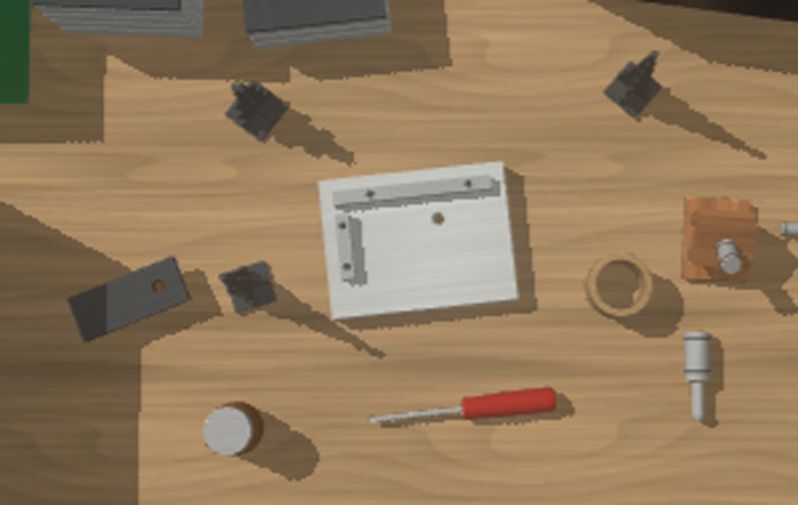

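View pics/b.png

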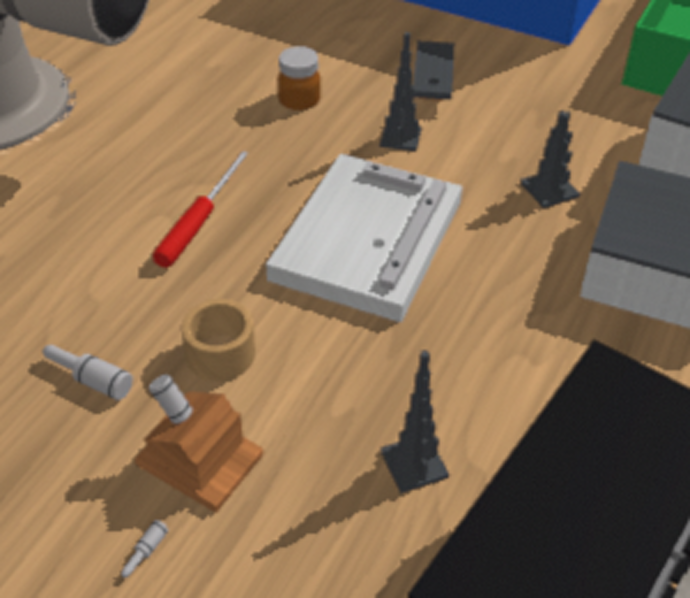

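The top view shows the following (crop scale 2.66, offset (110,110)):
- The plate is at the left, with its hole at crop (158,286).
- The fixture is central. Its corners are (318,181), (503,162), (518,298) and (331,319), and the bed hole is at (438,218).
- The middle-sized pin sits in the holder at (728,250). The larger and smaller pins lying loose are decoys.

```bash
cat > h.py <<'E'
import numpy as np, cv2
from scipy.spatial.transform import Rotation as R
def ray(ci,uv):
    f=210/np.tan(np.radians(ci["vfov"])/2); uv=np.atleast_2d(uv)
    d=np.c_[(uv[:,0]-ci["cx"])/f,(uv[:,1]-ci["cy"])/f,np.ones(len(uv))]
    return np.asarray(ci["origin"]),d@R.from_euler("xyz",ci["attitude"]).as_matrix().T
def p2w(ci,uv,z):
    o,d=ray(ci,uv); return o+d*((z-o[2])/d[:,2])[:,None]
def w2p(ci,p):
    f=210/np.tan(np.radians(ci["vfov"])/2)
    q=(np.atleast_2d(p)-ci["origin"])@R.from_euler("xyz",ci["attitude"]).as_matrix()
    return np.c_[ci["cx"]+f*q[:,0]/q[:,2],ci["cy"]+f*q[:,1]/q[:,2]]
def togo(st,xyz,yaw=None):
    psi=st["tool_rot"][2]; d=np.asarray(xyz)-st["tool_pos"]; c,s=np.cos(psi),np.sin(psi)
    return np.round(1000*np.array([c*d[0]+s*d[1], s*d[0]-c*d[1], -d[2]]),1), (None if yaw is None else round(-(yaw-psi),3))
E
python3 - <<'E'
from h import *
from cell import camera_info,status
ci=camera_info("top"); c=lambda l:np.array(l)/2.66+110
np.set_printoptions(precision=4,suppress=True)
pl=p2w(ci,c([(68,298),(175,257),(190,298),(85,342)]),.03); print("plate",pl,pl.mean(0))
print("hole",p2w(ci,c([(158,286)]),.03))
fx=p2w(ci,c([(318,181),(503,162),(518,298),(331,319)]),.025); print("fix",fx,fx.mean(0)); print("bedhole",p2w(ci,c([(438,218)]),.025))
print("yawf",np.arctan2(*(fx[0]-fx[1])[1::-1])-np.pi/2,np.arctan2(*(fx[0]-fx[3])[1::-1]),"yawp",np.arctan2(*(pl[0]-pl[1])[1::-1])-np.pi/2)
print("holder foot",p2w(ci,c([(683,281),(745,284)]),.012),"pin top",p2w(ci,c([(732,263)]),.085),"mouth",p2w(ci,c([(724,244)]),.055))
for n,q,z in (("tower",(247,288),0),("jar",(232,430),.065),("tape",(618,286),.045),("tree",(255,110),0)): print(n,p2w(ci,c([q]),z))
E
```

```text
plate [[0.4889 0.3804 0.03  ]
 [0.5316 0.2668 0.03  ]
 [0.4876 0.2504 0.03  ]
 [0.4419 0.3615 0.03  ]] [0.4875 0.3148 0.03  ]
hole [[0.5007 0.2846 0.03  ]]
fix [[ 0.6129  0.1146  0.025 ]
 [ 0.6316 -0.0853  0.025 ]
 [ 0.4844 -0.0994  0.025 ]
 [ 0.4639  0.1006  0.025 ]] [0.5482 0.0076 0.025 ]
bedhole [[ 0.5714 -0.0146  0.025 ]]
yawf 0.093421578771828 0.09337593936506229 yawp 0.3599170492496071
holder foot [[ 0.5018 -0.2789  0.012 ]
 [ 0.4979 -0.3458  0.012 ]] pin top [[ 0.5148 -0.3151  0.085 ]] mouth [[ 0.5373 -0.3144  0.055 ]]
tower [[0.4996 0.1952 0.    ]]
jar [[0.3497 0.1977 0.065 ]]
tape [[ 0.495  -0.2039  0.045 ]]
tree [[0.6969 0.1875 0.    ]]
```

Call:
{"method": "send_rows", "body": {"plan": [{"offset": [42, -19, 0], "yaw": 0}, {"offset": [42, -19, 0], "yaw": 0}, {"offset": [42, -19, 0], "yaw": 0}, {"offset": [42, -19, 0], "yaw": 0}, {"offset": [42, -19, 0], "yaw": 0}, {"offset": [42, -19, 0], "yaw": 0}, {"offset": [42, -19, 0], "yaw": 0}, {"offset": [42, -19, 0], "yaw": 0}, {"offset": [39, -21, 0], "yaw": 0}], "hand": 0}}

```text
time: 2.0
tool_pos: [0.4512, -0.2484, 0.2519]
tool_rot: [3.141, -0.0, 0.247]
contact_force: [-0.7, 0.0, -0.2]
opening: 0.0922
grip_force: 0.0
```

Call:
{"method": "send_rows", "body": {"plan": [{"offset": [14.5, -45, 0], "yaw": 0}, {"offset": [14.5, -45, 0], "yaw": 0}, {"offset": [14.5, -45, 0], "yaw": 0}, {"offset": [14.5, -45, 0], "yaw": 0}, {"offset": [14.5, -45, 0], "yaw": 0}, {"offset": [14.5, -45, 0], "yaw": 0}, {"offset": [14.5, -45, 0], "yaw": 0}, {"offset": [14.5, -45, 0], "yaw": 0}, {"offset": [14.5, -45, 0], "yaw": 0}, {"offset": [14.5, -45, 0], "yaw": 0}, {"offset": [14.5, -45, 0], "yaw": 0}, {"offset": [14.5, -45, 0], "yaw": 0}]}}

```text
time: 3.2
tool_pos: [0.4862, 0.3185, 0.2517]
tool_rot: [3.141, -0.0, 0.247]
contact_force: [0.2, -0.3, 0.4]
opening: 0.0915
grip_force: 0.0
```

Call:
{"method": "send_rows", "body": {"plan": [{"offset": [0, 0, 0], "yaw": -0.14}, {"offset": [0, 0, 0], "yaw": -0.14}, {"offset": [0, 0, 0], "yaw": -0.14}, {"offset": [0, 0, 0], "yaw": -0.14}, {"offset": [0, 0, 0], "yaw": -0.14}, {"offset": [0, 0, 0], "yaw": -0.14}, {"offset": [0, 0, 0], "yaw": -0.14}, {"offset": [0, 0, 0], "yaw": -0.14}, {"offset": [0, 0, 0], "yaw": -0.14}, {"offset": [0, 0, 0], "yaw": -0.14}, {"offset": [0, 0, 0], "yaw": -0.14}, {"offset": [0, 0, 0], "yaw": -0.14}, {"offset": [0, 0, 0], "yaw": 0}, {"offset": [0, 0, 0], "yaw": 0}]}}

```text
time: 4.6
tool_pos: [0.4865, 0.3164, 0.2516]
tool_rot: [-3.142, 0.0, 1.923]
contact_force: [0.6, 0.4, 0.5]
opening: 0.0918
grip_force: 0.0
```

Run:
```python
from h import *
from cell import *
st=status.observe(); ci=camera_info("wrist"); im=read_camera("wrist"); cv2.imwrite("pics/w1.png",im[:,:,::-1])
print(st["time"],st["tool_pos"],st["tool_rot"],ci); np.save("ci1.npy",ci,allow_pickle=True)
for r in models.regions_of("wrist","plate")[:2]:
    print(r["conf"],r["extent"])
    c=cv2.minAreaRect(np.argwhere(r["mask"])[:,::-1].astype(np.float32)); b=cv2.boxPoints(c); print(b); print(p2w(ci,b,.03))
```

```text
4.6 [0.4864722  0.31640011 0.251623  ] [-3.14150421e+00  8.55880608e-05  1.92299365e+00] {'vfov': 61.15479945018996, 'cx': 279.47510480056883, 'cy': 213.0498058429582, 'origin': array([0.45976844, 0.39057523, 0.38479299]), 'attitude': array([2.84587300e+00, 6.78480046e-06, 3.52273721e-01])}
0.71 [254.3, 124.0, 305.2, 241.3]
[[255.34772  125.73684 ]
 [307.0843   122.984886]
 [313.30707  239.97302 ]
 [261.5705   242.72498 ]]
[[0.44449735 0.36421748 0.03      ]
 [0.49069377 0.38396221 0.03      ]
 [0.54135399 0.27337445 0.03      ]
 [0.49052673 0.25133024 0.03      ]]
```

View pics/w1.png

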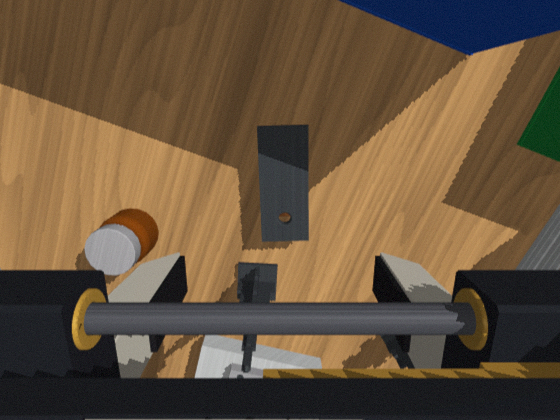

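The wrist view shows the plate with corners at about (258,126), (307,125), (309,240) and (262,242), and its hole at (285,217). The plate is clear of the tower at (257,280).

Run:
```python
from h import *
from cell import *
np.set_printoptions(precision=4,suppress=True)
ci=np.load("ci1.npy",allow_pickle=True).item(); st=status.observe()
im=cv2.imread("pics/w1.png",0)[110:255,245:320]; cv2.imwrite("pics/w1c.png",cv2.resize(im,None,fx=4,fy=4))
b=p2w(ci,[(258,126),(307.5,125),(309,240.5),(262,242)],.03); print(b,b.mean(0)); h=p2w(ci,[(285,217)],.03)[0]; print("hole",h)
v=(b[0]+b[1]-b[2]-b[3])[:2]; yaw=np.arctan2(v[1],v[0])-np.pi/2; print("yaw",yaw, np.linalg.norm(v)/2)
c=b.mean(0); print("c from hole",h[:2]+.035*np.array([-np.sin(yaw),np.cos(yaw)]))
print(togo(st,[c[0],c[1],.029+.006],yaw+np.pi/2))
```

```text
[[0.447  0.3649 0.03  ]
 [0.4918 0.3823 0.03  ]
 [0.5373 0.2712 0.03  ]
 [0.4907 0.2523 0.03  ]] [0.4917 0.3177 0.03  ]
hole [0.504  0.2871 0.03  ]
yaw 0.3793267934134743 0.12041256750312142
c from hole [0.491  0.3196]
(array([ -0.6,   5.3, 216.6]), np.float64(-0.026))
```

Call:
{"method": "send_rows", "body": {"plan": [{"offset": [0, 5, 40], "yaw": -0.02}, {"offset": [0, 0, 50], "yaw": 0}, {"offset": [0, 0, 50], "yaw": 0}, {"offset": [0, 0, 35], "yaw": 0}, {"offset": [0, 0, 20], "yaw": 0}, {"offset": [0, 0, 10], "yaw": 0}, {"offset": [0, 0, 0], "yaw": 0}, {"offset": [0, 0, 0], "yaw": 0}]}}

```text
time: 5.5
tool_pos: [0.4919, 0.3185, 0.0478]
tool_rot: [3.14, -0.0, 1.946]
contact_force: [-0.3, 0.3, 0.3]
opening: 0.0917
grip_force: 0.0
```

Call:
{"method": "send_rows", "body": {"plan": [{"offset": [0, 0, 0], "yaw": 0}, {"offset": [0, 0, 0], "yaw": 0}, {"offset": [0, 0, 0], "yaw": 0}, {"offset": [0, 0, 0], "yaw": 0}, {"offset": [0, 0, 0], "yaw": 0}, {"offset": [0, 0, 0], "yaw": 0}, {"offset": [0, 0, 0], "yaw": 0}, {"offset": [0, 0, 0], "yaw": 0}], "hand": 1, "squeeze": 35}}

```text
time: 6.3
tool_pos: [0.4909, 0.318, 0.0467]
tool_rot: [-3.141, 0.0, 1.947]
contact_force: [-1.4, -0.2, 1.5]
opening: 0.0494
grip_force: 35.0
```

Call:
{"method": "send_rows", "body": {"plan": [{"offset": [0, 0, -20], "yaw": 0}, {"offset": [0, 0, -40], "yaw": 0}, {"offset": [0, 0, -50], "yaw": 0}, {"offset": [0, 0, -50], "yaw": 0}, {"offset": [-30, -7, 0], "yaw": 0}, {"offset": [-40, -9, 0], "yaw": 0}, {"offset": [-40, -9, 0], "yaw": 0}, {"offset": [-40, -9, 0], "yaw": 0}, {"offset": [-40, -9, 0], "yaw": 0}, {"offset": [-40, -9, 0], "yaw": 0}, {"offset": [-40, -9, 0], "yaw": 0}, {"offset": [-34, -8, 0], "yaw": 0}, {"offset": [0, 0, 0], "yaw": 0.14}, {"offset": [0, 0, 0], "yaw": 0.143}, {"offset": [0, 0, 0], "yaw": 0}, {"offset": [0, 0, 0], "yaw": 0}]}}

```text
time: 7.9
tool_pos: [0.5382, 0.0102, 0.206]
tool_rot: [-3.14, -0.0, 1.668]
contact_force: [-0.3, 0.3, -5.4]
opening: 0.0494
grip_force: 35.0
```

Run:
```python
from h import *
from cell import *
st=status.observe(); ci=camera_info("wrist"); im=read_camera("wrist"); cv2.imwrite("pics/w2.png",im[:,:,::-1]); np.save("ci2.npy",ci,allow_pickle=True)
cv2.imwrite("pics/w2.png",cv2.resize(im[:,:,::-1],(800,600)))
print(st["tool_pos"],st["tool_rot"],togo(st,[.538,.0097,.0517],1.664),st["opening"],st["contact_force"])
c,s=np.cos(.0934),np.sin(.0934); F=lambda x,y,z:(.5482+c*x-s*y,.0076+s*x+c*y,z)
for q in ((-.075,.1,.025),(.075,.1,.025),(-.035,.07,.037),(.035,.07,.037),(.045,.085,.037),(-.035,.085,.037)): print(q,w2p(ci,F(*q))*800/560)
```

```text
[0.53821351 0.01016296 0.20596075] [-3.14011806e+00 -2.25386323e-04  1.66773641e+00] (array([ -0.4,  -0.3, 154.3]), np.float64(0.004)) 0.04939626241083322 [-0.3257746   0.28369718 -5.42089138]
(-0.075, 0.1, 0.025) [[287.13256597 117.82322228]]
(0.075, 0.1, 0.025) [[544.94086638 118.79149368]]
(-0.035, 0.07, 0.037) [[355.26253589 172.18393181]]
(0.035, 0.07, 0.037) [[476.70279964 172.6405188 ]]
(0.045, 0.085, 0.037) [[495.58231516 145.43863656]]
(-0.035, 0.085, 0.037) [[354.69133777 144.90920249]]
```

View pics/w2.png

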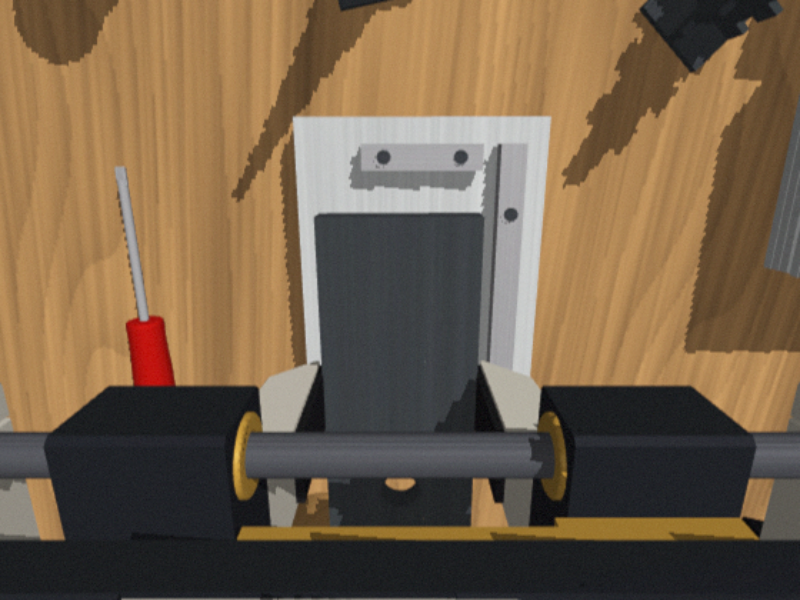

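The wrist view shows the end-stop top spanning x 361–484 at row 170 and the fence at 497–527. That agrees with the prediction to within about 3 mm, so I can lower here.

Call:
{"method": "send_rows", "body": {"plan": [{"offset": [0, 0, 40], "yaw": 0.004}, {"offset": [0, 0, 50], "yaw": 0}, {"offset": [0, 0, 40], "yaw": 0}, {"offset": [0, 0, 15], "yaw": 0}, {"offset": [0, 0, 6], "yaw": 0}, {"offset": [0, 0, 2], "yaw": 0}, {"offset": [0, 0, 1], "yaw": 0}, {"offset": [0, 0, 0], "yaw": 0}]}}

```text
time: 8.75
tool_pos: [0.5394, 0.01, 0.0539]
tool_rot: [3.139, 0.001, 1.66]
contact_force: [1.4, 0.2, -5.8]
opening: 0.0494
grip_force: 35.0
```

Call:
{"method": "send_rows", "body": {"plan": [{"offset": [0, 0, 1], "yaw": 0}, {"offset": [0, 0, 1], "yaw": 0}, {"offset": [0, 0, 0], "yaw": 0}]}}

```text
time: 9.05
tool_pos: [0.5391, 0.01, 0.0517]
tool_rot: [3.14, 0.0, 1.66]
contact_force: [-1.7, 1.4, 3.4]
opening: 0.0495
grip_force: 35.0
```

Call:
{"method": "send_rows", "body": {"plan": [{"offset": [2, 0, 0], "yaw": 0}, {"offset": [2, 0, 0], "yaw": 0}, {"offset": [1, 0, 0], "yaw": 0}, {"offset": [1, 0, 0], "yaw": 0}, {"offset": [1, 0, 0], "yaw": 0}, {"offset": [0, 0, 0], "yaw": 0}]}}

```text
time: 9.65
tool_pos: [0.5392, 0.0163, 0.0517]
tool_rot: [3.139, 0.002, 1.66]
contact_force: [-0.4, -4.6, 5.9]
opening: 0.0495
grip_force: 35.0
```

Call:
{"method": "send_rows", "body": {"plan": [{"offset": [1, 0, 0], "yaw": 0}, {"offset": [1, 0, 0], "yaw": 0}, {"offset": [0, 0, 0], "yaw": 0}]}}

```text
time: 9.95
tool_pos: [0.5391, 0.018, 0.0517]
tool_rot: [3.139, 0.002, 1.66]
contact_force: [1.1, -6.9, 5.3]
opening: 0.0496
grip_force: 35.0
```

Call:
{"method": "send_rows", "body": {"plan": [{"offset": [1, 0, 0], "yaw": 0}, {"offset": [1, 0, 0], "yaw": 0}, {"offset": [1, 0, 0], "yaw": 0}, {"offset": [0, 0, 0], "yaw": 0}]}}

```text
time: 10.35
tool_pos: [0.5391, 0.0182, 0.0517]
tool_rot: [3.138, 0.006, 1.661]
contact_force: [0.2, -19.6, 4.6]
opening: 0.0495
grip_force: 35.0
```

Call:
{"method": "send_rows", "body": {"plan": [{"offset": [-2, 0, 0], "yaw": 0}, {"offset": [0, 0, 0], "yaw": 0}, {"offset": [0, 0, 0], "yaw": 0}, {"offset": [0, 0, -10], "yaw": 0}, {"offset": [0, 0, -25], "yaw": 0}, {"offset": [0, 0, 0], "yaw": 0}], "hand": 0.33}}

```text
time: 10.95
tool_pos: [0.5396, 0.0203, 0.0888]
tool_rot: [3.136, 0.001, 1.66]
contact_force: [0.6, 0.7, -0.0]
opening: 0.0616
grip_force: 0.0
```

Call:
{"method": "send_rows", "body": {"plan": [{"offset": [0, -30, 0], "yaw": 0}, {"offset": [0, -26, 0], "yaw": 0}, {"offset": [0, 0, 0], "yaw": 0}, {"offset": [0, 0, 0], "yaw": 0}, {"offset": [0, 0, 18], "yaw": 0}, {"offset": [0, 0, 15], "yaw": 0}, {"offset": [0, 0, 0], "yaw": 0}], "hand": 1}}

```text
time: 11.65
tool_pos: [0.482, 0.0152, 0.0513]
tool_rot: [-3.139, -0.0, 1.66]
contact_force: [-0.4, 0.5, -0.1]
opening: 0.0101
grip_force: 0.0
```

Run:
```python
from h import *
from cell import *
st=status.observe(); ci=camera_info("wrist"); im=read_camera("wrist")
cv2.imwrite("pics/w3.png",cv2.resize(im[:,:,::-1],(800,600)))
print(st["time"],st["tool_pos"],st["opening"],st["contact_force"])
```

```text
11.65 [0.48195811 0.01521161 0.05128242] 0.01012604207630584 [-0.37320581  0.46322301 -0.13541453]
```

View pics/w3.png

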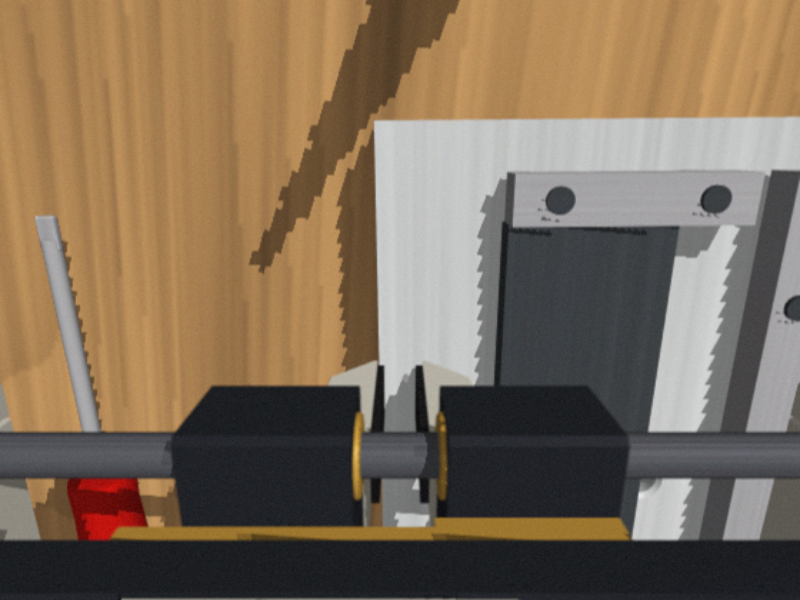

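The wrist view shows the plate squarely against the end stop, with its top edge on the stop face at row 227. The closed fingers stand to its left at x 400. Next I push towards the fence.

Call:
{"method": "send_rows", "body": {"plan": [{"offset": [0, 3, -1], "yaw": 0}, {"offset": [0, 4, 0], "yaw": 0}, {"offset": [0, 4, 0], "yaw": 0}, {"offset": [0, 4, 0], "yaw": 0}, {"offset": [0, 4, 0], "yaw": 0}, {"offset": [0, 4, 0], "yaw": 0}, {"offset": [0, 4, 0], "yaw": 0}, {"offset": [0, 4, 0], "yaw": 0}, {"offset": [0, 3, 0], "yaw": 0}, {"offset": [0, 3, 0], "yaw": 0}, {"offset": [0, 2, 0], "yaw": 0}, {"offset": [0, 0, 0], "yaw": 0}]}}

```text
time: 12.9
tool_pos: [0.5198, 0.0185, 0.0536]
tool_rot: [-3.139, -0.0, 1.66]
contact_force: [-5.3, -0.8, 4.2]
opening: 0.0005
grip_force: 3.2
```

Call:
{"method": "send_rows", "body": {"plan": [{"offset": [0, 2, 0], "yaw": 0}, {"offset": [0, 2, 0], "yaw": 0}, {"offset": [0, 2, 0], "yaw": 0}, {"offset": [0, 1, 0], "yaw": 0}, {"offset": [0, 1, 0], "yaw": 0}, {"offset": [0, 0, 0], "yaw": 0}]}}

```text
time: 13.5
tool_pos: [0.5275, 0.0192, 0.0536]
tool_rot: [-3.138, -0.0, 1.66]
contact_force: [-6.5, -0.6, 5.9]
opening: 0.0005
grip_force: 3.6
```

Call:
{"method": "send_rows", "body": {"plan": [{"offset": [0, 1, 0], "yaw": 0}, {"offset": [0, 1, 0], "yaw": 0}, {"offset": [0, 1, 0], "yaw": 0}, {"offset": [0, 1, 0], "yaw": 0}, {"offset": [0, 1, 0], "yaw": 0}, {"offset": [0, 0, 0], "yaw": 0}]}}

```text
time: 14.1
tool_pos: [0.5326, 0.0197, 0.0536]
tool_rot: [-3.139, -0.0, 1.66]
contact_force: [-4.6, -0.5, 4.5]
opening: 0.0002
grip_force: 3.5
```

Call:
{"method": "send_rows", "body": {"plan": [{"offset": [0, 1, 0], "yaw": 0}, {"offset": [0, 1, 0], "yaw": 0}, {"offset": [0, 1, 0], "yaw": 0}, {"offset": [0, 1, 0], "yaw": 0}, {"offset": [0, 1, 0], "yaw": 0}, {"offset": [0, 0, 0], "yaw": 0}]}}

```text
time: 14.7
tool_pos: [0.5355, 0.02, 0.0535]
tool_rot: [-3.134, -0.0, 1.66]
contact_force: [-11.9, -2.9, 10.3]
opening: 0.0002
grip_force: 7.9
```

Call:
{"method": "send_rows", "body": {"plan": [{"offset": [0, 1, 0], "yaw": 0}, {"offset": [0, 1, 0], "yaw": 0}, {"offset": [0, 0, 0], "yaw": 0}]}}

```text
time: 15.0
tool_pos: [0.5357, 0.02, 0.0534]
tool_rot: [-3.13, -0.001, 1.661]
contact_force: [-18.5, -3.7, 15.1]
opening: 0.0002
grip_force: 11.6
```

Call:
{"method": "send_rows", "body": {"plan": [{"offset": [0, -10, 0], "yaw": 0}, {"offset": [0, 0, -35], "yaw": 0}, {"offset": [-40, 25, 0], "yaw": 0}, {"offset": [-45, 25, 0], "yaw": 0}, {"offset": [0, 0, 0], "yaw": 0}, {"offset": [0, 0, 20], "yaw": 0}, {"offset": [0, 0, 15], "yaw": 0}, {"offset": [0, 0, 0], "yaw": 0}, {"offset": [4, 0, 0], "yaw": 0}, {"offset": [2, 0, 0], "yaw": 0}, {"offset": [2, 0, 0], "yaw": 0}, {"offset": [0, 0, 0], "yaw": 0}]}}

```text
time: 16.2
tool_pos: [0.5868, -0.0512, 0.0544]
tool_rot: [3.14, 0.0, 1.66]
contact_force: [-0.1, -0.8, 0.9]
opening: 0.0003
grip_force: 0.0
```

Call:
{"method": "send_rows", "body": {"plan": [{"offset": [1, 0, 0], "yaw": 0}, {"offset": [1, 0, 0], "yaw": 0}, {"offset": [1, 0, 0], "yaw": 0}, {"offset": [1, 0, 0], "yaw": 0}, {"offset": [1, 0, 0], "yaw": 0}, {"offset": [0, 0, 0], "yaw": 0}]}}

```text
time: 16.8
tool_pos: [0.5864, -0.0484, 0.0538]
tool_rot: [3.141, 0.003, 1.66]
contact_force: [0.3, -8.6, -0.3]
opening: 0.0003
grip_force: 3.9
```

Call:
{"method": "send_rows", "body": {"plan": [{"offset": [1, 0, 0], "yaw": 0}, {"offset": [1, 0, 0], "yaw": 0}, {"offset": [0, 0, 0], "yaw": 0}]}}

```text
time: 17.1
tool_pos: [0.5864, -0.0481, 0.0539]
tool_rot: [3.141, 0.005, 1.66]
contact_force: [-1.3, -14.9, -0.8]
opening: 0.0005
grip_force: 7.5
```

Call:
{"method": "send_rows", "body": {"plan": [{"offset": [-8, 0, 0], "yaw": 0}, {"offset": [0, 0, -35], "yaw": 0}, {"offset": [0, 0, -50], "yaw": 0}, {"offset": [0, 0, -40], "yaw": 0}, {"offset": [0, 0, 0], "yaw": 0}, {"offset": [0, 0, 0], "yaw": 0}], "hand": 0}}

```text
time: 17.7
tool_pos: [0.5869, -0.0525, 0.1796]
tool_rot: [3.14, 0.0, 1.66]
contact_force: [0.2, 0.4, -0.3]
opening: 0.0436
grip_force: 0.0
```

Run:
```python
from h import *
from cell import *
st=status.observe(); ci=camera_info("wrist"); im=read_camera("wrist"); np.save("ci4.npy",ci,allow_pickle=True)
cv2.imwrite("pics/w4r.png",im[:,:,::-1])
cv2.imwrite("pics/w4.png",cv2.resize(im[:,:,::-1],(800,600)))
print(st["time"],st["tool_pos"],st["tool_rot"],st["opening"])
```

```text
17.7 [ 0.58686369 -0.05252663  0.17956582] [3.13968861e+00 2.76178803e-04 1.65984260e+00] 0.04361452749254913
```

View pics/w4.png

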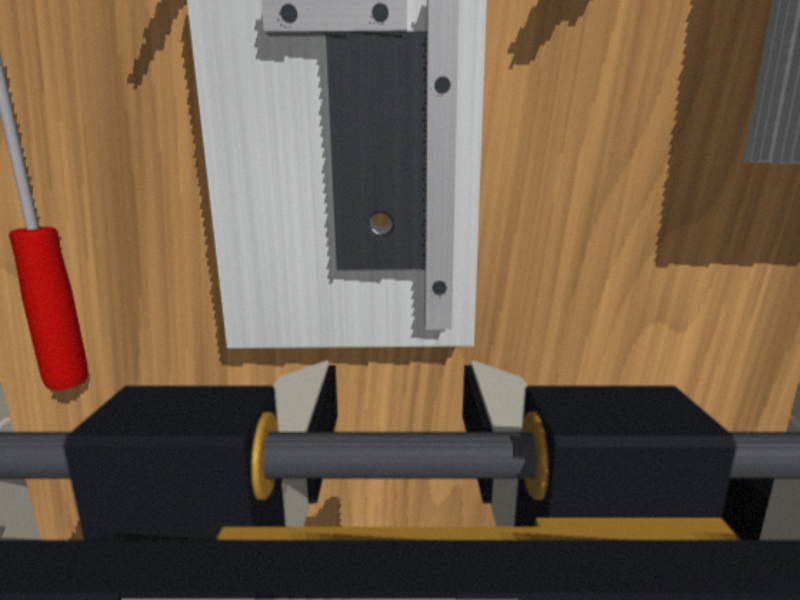

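The wrist view shows the plate flush with the end stop (row 33) and with the fence (x 425). Its hole is at (381,223) with the bed hole showing through. Next is the pin.

Call:
{"method": "send_rows", "body": {"plan": [{"offset": [-42, -14, -30], "yaw": 0}, {"offset": [-43, -14, -20], "yaw": 0}, {"offset": [-43, -14, -20], "yaw": 0}, {"offset": [-43, -14, 0], "yaw": 0}, {"offset": [-43, -14, 0], "yaw": 0}, {"offset": [-41, -15, 0], "yaw": 0}, {"offset": [0, 0, 0], "yaw": -0.146}, {"offset": [0, 0, 0], "yaw": -0.146}, {"offset": [0, 0, 0], "yaw": -0.146}, {"offset": [0, 0, 0], "yaw": -0.146}, {"offset": [0, 0, 0], "yaw": -0.146}, {"offset": [0, 0, 0], "yaw": -0.146}, {"offset": [0, 0, 0], "yaw": -0.146}, {"offset": [0, 0, 0], "yaw": -0.146}, {"offset": [0, 0, 0], "yaw": -0.146}, {"offset": [0, 0, 0], "yaw": -0.146}, {"offset": [0, 0, 0], "yaw": 0}, {"offset": [0, 0, 0], "yaw": 0}]}}

```text
time: 19.55
tool_pos: [0.525, -0.3111, 0.2453]
tool_rot: [3.14, -0.002, 3.116]
contact_force: [-0.6, -0.1, -1.0]
opening: 0.092
grip_force: 0.0
```

Run:
```python
from h import *
from cell import *
np.set_printoptions(precision=4,suppress=True)
c4=np.load("ci4.npy",allow_pickle=True).item()
s=.7
print("hole",p2w(c4,[(381*s,223*s)],.035),"plate -y corners",p2w(c4,[(336*s,271*s),(425*s,269*s)],.035),"stop edge",p2w(c4,[(328*s,33*s),(424*s,32*s)],.037))
st=status.observe(); ci=camera_info("wrist"); im=read_camera("wrist"); np.save("ci5.npy",ci,allow_pickle=True)
cv2.imwrite("pics/w5r.png",im[:,:,::-1])
cv2.imwrite("pics/w5.png",cv2.resize(im[60:270,140:420,::-1],(800,600),interpolation=cv2.INTER_CUBIC))
print(st["time"],st["tool_pos"],st["tool_rot"],st["opening"],st["qpos"])
for r in models.regions_of("wrist","pin")[:3]: print(r["conf"],r["extent"])
```

```text
hole [[ 0.5742 -0.0128  0.035 ]] plate -y corners [[ 0.5512 -0.0418  0.035 ]
 [ 0.6007 -0.0362  0.035 ]] stop edge [[0.5412 0.0773 0.037 ]
 [0.5878 0.0819 0.037 ]]
19.55 [ 0.525  -0.3111  0.2453] [ 3.1399 -0.0021  3.1159] 0.09195684564998273 [-0.6605  0.5064  1.2816  0.0001  1.3563 -2.2056]
0.92 [283.6, 0.0, 314.7, 109.6]
0.89 [165.4, 207.7, 212.1, 224.9]
0.85 [266.3, 177.6, 290.8, 216.4]
```

View pics/w5.png

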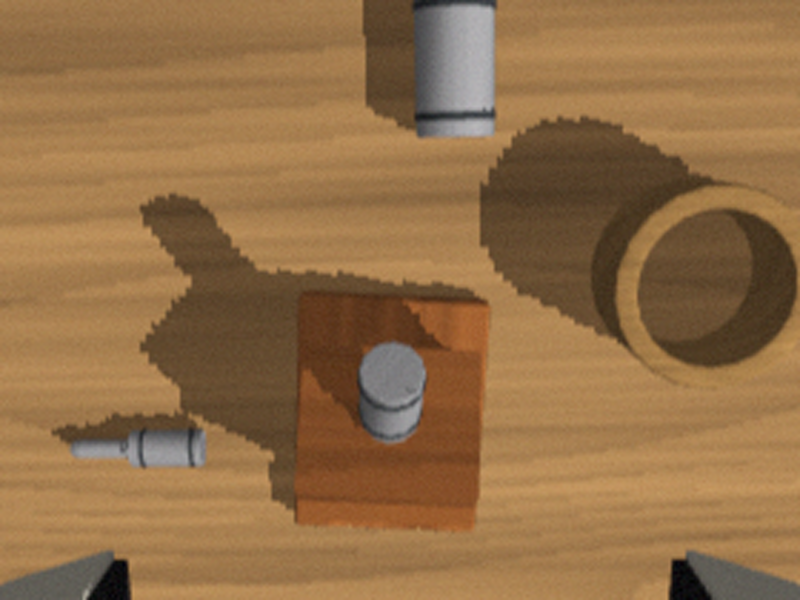

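The close view shows the pin's grip end face at crop (392,372), leaning towards the robot. The holder foot corners are (303,291), (489,304), (297,523) and (474,530), and a smaller decoy pin lies at (140,448).

Run:
```python
from h import *
from cell import *
np.set_printoptions(precision=4,suppress=True)
ci=np.load("ci5.npy",allow_pickle=True).item(); k=lambda l:np.array(l)/(800/280)+[140,60]
f=p2w(ci,k([(303,291),(489,304),(297,523),(474,530)]),.012); print(f)
for i,j in((0,1),(2,3)): v=f[i]-f[j]; print("edge y",np.linalg.norm(v),np.arctan2(v[1],v[0]), "yawx",np.arctan2(-v[0],v[1]),np.arctan2(v[0],-v[1]))
for i,j in((2,0),(3,1)): v=f[i]-f[j]; print("edge x",np.linalg.norm(v),np.arctan2(v[1],v[0]))
t=p2w(ci,k([(392,372)]),.0872)[0]; print("top",t)
for y in (-.03,0,.03):
    u=np.array([np.cos(y),np.sin(y),0]); a=-np.sin(np.radians(32))*u+[0,0,np.cos(np.radians(32))]
    m=t-.038*a; g=m+.026*a; print(y,"mouth",m,"grasp",g,togo(status.observe(),g+[0,0,.006],np.pi+y))
```

```text
[[ 0.5015 -0.3446  0.012 ]
 [ 0.508  -0.2774  0.012 ]
 [ 0.5912 -0.3517  0.012 ]
 [ 0.5959 -0.2832  0.012 ]]
edge y 0.06750185314038612 -1.6665583185821242 yawx 3.0458306618025657 -0.0957619917872276
edge y 0.06860724154110448 -1.6391313364651752 yawx 3.0732576439195145 -0.06833500967027867
edge x 0.08997214034446006 -0.07862260208695654
edge x 0.08811647820787716 -0.06600632618531951
top [ 0.5148 -0.3124  0.0872]
-0.03 mouth [ 0.535 -0.313  0.055] grasp [ 0.5212 -0.3126  0.077 ] (array([  3.9,  -1.5, 162.9]), np.float64(0.005))
0 mouth [ 0.535  -0.3124  0.055 ] grasp [ 0.5212 -0.3124  0.077 ] (array([  3.9,  -1.3, 162.9]), np.float64(-0.025))
0.03 mouth [ 0.535  -0.3118  0.055 ] grasp [ 0.5212 -0.3122  0.077 ] (array([  3.9,  -1.1, 162.9]), np.float64(-0.055))
```

Call:
{"method": "send_rows", "body": {"plan": [{"offset": [3, -1.5, 40], "yaw": 0.05}, {"offset": [0, 0, 45], "yaw": 0}, {"offset": [0, 0, 45], "yaw": 0}, {"offset": [0, 0, 22], "yaw": 0}, {"offset": [0, 0, 10], "yaw": 0}, {"offset": [0, 0, 0], "yaw": 0}, {"offset": [0, 0, 0], "yaw": 0}]}}

```text
time: 20.35
tool_pos: [0.523, -0.3134, 0.0861]
tool_rot: [-3.14, 0.002, 3.069]
contact_force: [-0.8, -0.6, 0.7]
opening: 0.0919
grip_force: 0.0
```

Call:
{"method": "send_rows", "body": {"plan": [{"offset": [0, 0, 0], "yaw": 0}, {"offset": [0, 0, 0], "yaw": 0}, {"offset": [0, 0, 0], "yaw": 0}, {"offset": [0, 0, 0], "yaw": 0}, {"offset": [0, 0, 0], "yaw": 0}, {"offset": [0, 0, 0], "yaw": 0}, {"offset": [0, 0, 0], "yaw": 0}, {"offset": [0, 0, 0], "yaw": 0}, {"offset": [0, 0, 0], "yaw": 0}], "hand": 1, "squeeze": 20}}

```text
time: 21.25
tool_pos: [0.5223, -0.3128, 0.0847]
tool_rot: [-3.142, -0.0, 3.07]
contact_force: [-0.3, -0.7, 0.5]
opening: 0.024
grip_force: 0.0
```

Call:
{"method": "send_rows", "body": {"plan": [{"offset": [0, 0, 0], "yaw": 0}, {"offset": [0, 0, 0], "yaw": 0}, {"offset": [0, 0, 0], "yaw": 0}]}}

```text
time: 21.55
tool_pos: [0.5223, -0.3128, 0.0848]
tool_rot: [-3.141, -0.0, 3.07]
contact_force: [-0.4, -0.2, -0.7]
opening: 0.0196
grip_force: 20.0
```

Call:
{"method": "send_rows", "body": {"plan": [{"offset": [2.65, 0, -4.24], "yaw": 0}, {"offset": [5.3, 0, -8.48], "yaw": 0}, {"offset": [5.3, 0, -8.48], "yaw": 0}, {"offset": [5.3, 0, -8.48], "yaw": 0}, {"offset": [5.3, 0, -8.48], "yaw": 0}, {"offset": [0, 0, 0], "yaw": 0}]}}

```text
time: 22.15
tool_pos: [0.4984, -0.3116, 0.1248]
tool_rot: [-3.14, 0.002, 3.069]
contact_force: [-0.3, 0.5, -0.6]
opening: 0.0192
grip_force: 20.0
```

Call:
{"method": "send_rows", "body": {"plan": [{"offset": [10, 0, -35], "yaw": 0}, {"offset": [12, 35, 0], "yaw": 0}, {"offset": [13, 48, 0], "yaw": 0}, {"offset": [13, 48, 0], "yaw": 0}, {"offset": [13, 48, 0], "yaw": 0}, {"offset": [13, 48, 0], "yaw": 0}, {"offset": [12, 46.5, 0], "yaw": 0}, {"offset": [0, 0, 0], "yaw": -0.08}, {"offset": [0, 0, 0], "yaw": -0.088}, {"offset": [0, 0, 0], "yaw": 0}]}}

```text
time: 23.15
tool_pos: [0.4323, -0.0316, 0.1581]
tool_rot: [-3.141, 0.0, -3.043]
contact_force: [0.2, 0.1, -1.8]
opening: 0.0196
grip_force: 20.0
```

Run:
```python
from h import *
from cell import *
np.set_printoptions(precision=4,suppress=True)
st=status.observe(); im=read_camera("wrist"); im2=read_camera("scene")
print(st["time"],st["tool_pos"],st["tool_rot"],st["opening"],togo(st,[.4324,-.0326,.0737],np.pi+.095))
a=cv2.resize(im[150:420,100:460,::-1],(480,360)); b=cv2.resize(im2[150:300,200:350,::-1],(360,360)); cv2.imwrite("pics/w6.png",np.hstack([a,b])[:, :800])
```

```text
23.15 [ 0.4323 -0.0316  0.1581] [-3.1414  0.0004 -3.0435] 0.01960000513714958 (array([ 0. , -1. , 84.4]), np.float64(-6.28))
```

View pics/w6.png

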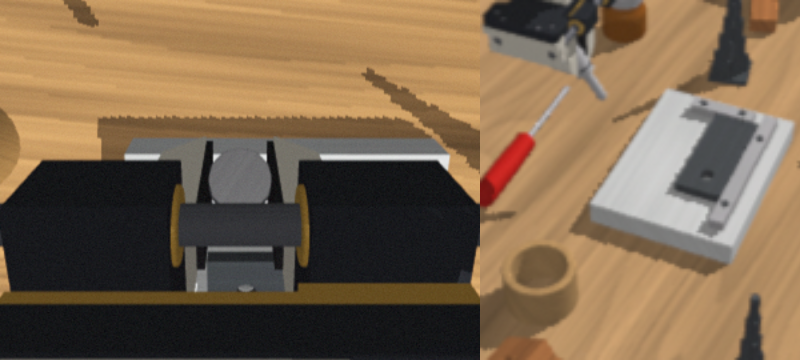

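The view shows the pin held and tilted in the jaws, with the plate still home. I'll lower beside the bed and use its side face to stand the pin up.

Call:
{"method": "send_rows", "body": {"plan": [{"offset": [0, 0, 30], "yaw": 0}, {"offset": [0, 0, 35], "yaw": 0}, {"offset": [0, 0, 19], "yaw": 0}, {"offset": [0, 0, 0], "yaw": 0}, {"offset": [-4, 0, 0], "yaw": 0}, {"offset": [-4, 0, 0], "yaw": 0}, {"offset": [-4, 0, 0], "yaw": 0}, {"offset": [-4, 0, 0], "yaw": 0}, {"offset": [-4, 0, 0], "yaw": 0}, {"offset": [0, 0, 0], "yaw": 0}]}}

```text
time: 24.25
tool_pos: [0.451, -0.0299, 0.074]
tool_rot: [3.141, -0.003, -3.045]
contact_force: [-4.1, -1.5, -1.1]
opening: 0.0195
grip_force: 20.0
```

Call:
{"method": "send_rows", "body": {"plan": [{"offset": [-3, 0, 0], "yaw": 0}, {"offset": [-3, 0, 0], "yaw": 0}, {"offset": [-3, 0, 0], "yaw": 0}, {"offset": [-3, 0, 0], "yaw": 0}, {"offset": [0, 0, 0], "yaw": 0}]}}

```text
time: 24.75
tool_pos: [0.4634, -0.0288, 0.0741]
tool_rot: [3.141, -0.002, -3.045]
contact_force: [-4.8, -0.1, 0.9]
opening: 0.0193
grip_force: 20.0
```

Call:
{"method": "send_rows", "body": {"plan": [{"offset": [-2, 0, 0], "yaw": 0}, {"offset": [-2, 0, 0], "yaw": 0}, {"offset": [-2, 0, 0], "yaw": 0}, {"offset": [-2, 0, 0], "yaw": 0}, {"offset": [0, 0, 0], "yaw": 0}]}}

```text
time: 25.25
tool_pos: [0.4717, -0.0282, 0.0741]
tool_rot: [3.141, -0.001, -3.045]
contact_force: [-5.0, -0.1, 1.2]
opening: 0.0196
grip_force: 20.0
```

Call:
{"method": "send_rows", "body": {"plan": [{"offset": [-1, 0, 0], "yaw": 0}, {"offset": [-1, 0, 0], "yaw": 0}, {"offset": [0, 0, 0], "yaw": 0}]}}

```text
time: 25.55
tool_pos: [0.4736, -0.028, 0.074]
tool_rot: [3.141, -0.001, -3.045]
contact_force: [-5.5, 0.3, 1.8]
opening: 0.0195
grip_force: 20.0
```

Call:
{"method": "send_rows", "body": {"plan": [{"offset": [-1, 0, 0], "yaw": 0}, {"offset": [-1, 0, 0], "yaw": 0}, {"offset": [0, 0, 0], "yaw": 0}]}}

```text
time: 25.85
tool_pos: [0.4759, -0.0279, 0.074]
tool_rot: [3.142, -0.001, -3.045]
contact_force: [-5.2, -0.3, 1.5]
opening: 0.0194
grip_force: 20.0
```

Call:
{"method": "send_rows", "body": {"plan": [{"offset": [-1, 0, 0], "yaw": 0}, {"offset": [0, 0, 0], "yaw": 0}]}}

```text
time: 26.05
tool_pos: [0.477, -0.0278, 0.074]
tool_rot: [3.142, -0.0, -3.045]
contact_force: [-5.2, -0.0, 0.7]
opening: 0.0196
grip_force: 20.0
```

Run:
```python
from h import *
from cell import *
np.set_printoptions(precision=2,suppress=True)
st=status.observe(); im2=read_camera("scene"); im=read_camera("top"); ci=camera_info("scene")
tp=st["tool_pos"]; g=tp-[0,0,.006]
u,v=w2p(ci,g)[0].astype(int); x0,y0=u-40,v-30; print("origin crop",x0,y0)
P=[g+[0,0,-.0586],g+[0,0,-.0266],g,g+[0,0,.0114]]; print((w2p(ci,P)-[x0,y0])*10)
print(cv2.imwrite("pics/w7.png",cv2.resize(im2[y0:y0+60,x0:x0+80,::-1],(800,600),interpolation=cv2.INTER_CUBIC)))
```

```text
origin crop 215 171
[[415.54 486.63]
 [412.37 391.76]
 [409.64 309.99]
 [408.44 274.11]]
True
```

View pics/w7.png

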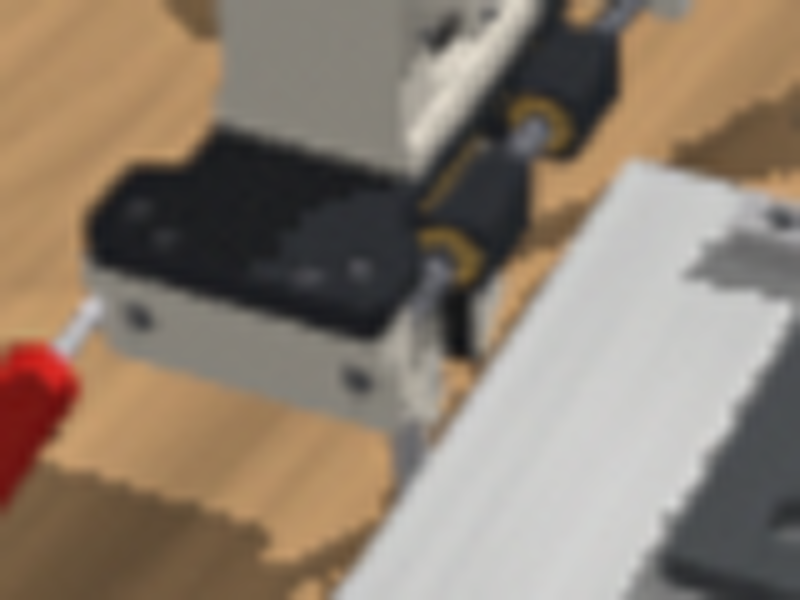

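The shaft hangs essentially vertical against the bed side: crop x is about 405 over rows 420–490, against a predicted 413. I'll back off, lift and check the tilt with numbers.

Call:
{"method": "send_rows", "body": {"plan": [{"offset": [4, 0, 0], "yaw": 0}, {"offset": [0, 0, -30], "yaw": 0}, {"offset": [0, 0, -40], "yaw": 0}, {"offset": [-20, 1, 0], "yaw": 0}, {"offset": [-25, 1, 0], "yaw": 0}, {"offset": [-30, 1.4, 0], "yaw": 0}, {"offset": [-29, 1, 0], "yaw": 0}, {"offset": [0, 0, 0], "yaw": 0}, {"offset": [0, 0, 0], "yaw": 0}]}}

```text
time: 27.05
tool_pos: [0.5766, -0.0138, 0.1436]
tool_rot: [-3.141, 0.001, -3.045]
contact_force: [-0.6, 0.9, -1.2]
opening: 0.0196
grip_force: 20.0
```

Run:
```python
from h import *
from cell import *
np.set_printoptions(precision=2,suppress=True)
st=status.observe(); im=read_camera("scene"); ci=camera_info("scene"); cv2.imwrite("pics/s8.png",im[:,:,::-1])
g=st["tool_pos"]-[0,0,.006]; P=[g+[0,0,-.0586],g+[0,0,-.0266],g]; uv=w2p(ci,P); print(st["time"],st["tool_pos"],uv)
for r in models.regions_of("scene","pin")[:5]:
    m=r["mask"]; ys,xs=np.nonzero(m); print(round(r["conf"],2),r["extent"])
    if abs(xs.mean()-uv[1,0])<15 and abs(ys.mean()-uv[1,1])<25:
        for y in np.unique(ys): print(y,xs[ys==y].min(),xs[ys==y].max())
u,v=uv[1].astype(int); print(cv2.cvtColor(im,cv2.COLOR_RGB2GRAY)[v-2:v+16,u-10:u+11])
```

```text
27.05 [ 0.58 -0.01  0.14] [[295.38 208.16]
 [295.86 197.75]
 [296.28 188.75]]
0.9 [151.1, 271.1, 189.9, 293.5]
0.65 [186.3, 348.7, 203.5, 367.6]
0.4 [292.4, 202.8, 296.8, 208.2]
201 294 295
202 294 295
203 294 296
204 294 296
205 294 296
206 294 296
207 295 296
[[127 128 128 128 127 128 127 128 126  99  70  67  99 123 129 149 163 163
  167 169 171]
 [132 127 128 128 128 128 128 128 129 123 113 115 122 127 130 153 175 172
  171 170 171]
 [122 122 125 126 127 127 128 128 128 128 120 125 129 128 128 137 136 135
  150 164 169]
 [124 117 118 119 118 117 120 123 126 127 122 126 129 127 130 147 112  89
   93 113 128]
 [180 144 125 125 126 124 111 106 112 115 119 125 127 129 129 118  89  74
   72  80  85]
 [196 187 184 183 184 179 137 113 106 105 109 115 113 121 116  94  77  76
   75  75  75]
 [197 196 196 196 196 195 186 179 130 105 105 105 103  94  86  78  75  75
   77  78  76]
 [196 196 197 196 195 196 196 196 137 105 105 109 106  85  74  74  76  78
   77  76  76]
 [197 196 196 195 196 196 198 198 139 104 106 110 112  89  74  75  77  77
   77  75  75]
 [197 197 196 196 196 197 200 195 138 105 106 107 111  88  76  76  77  76
   76  75  74]
 [198 197 196 196 196 198 199 161 115 103 105 107 110  87  75  76  77  76
   76  75  75]
 [200 197 197 197 197 201 196 140  98 100 105 107 109  86  76  77  78  76
   76  75  76]
 [197 197 196 197 200 197 157 103  85  99 107 108 111  88  78  76  75  76
   76  74  76]
 [198 198 198 199 199 164 112  81  81  98 106 107 101  84  77  75  76  75
   75  76  76]
 [199 198 200 201 198 144  92  77  78  89 100  98  86  78  76  76  76  75
   76  76  78]
 [200 199 201 198 163 112  82  76  75  77  82  81  77  76  76  76  75  76
   76  78  76]
 [200 201 200 163 118  88  78  76  76  74  76  75  75  76  75  76  75  75
   76  77  76]
 [199 202 200 145  94  78  75  75  75  75  75  76  76  75  75  76  74  75
   76  78  75]]
```

The shaft is vertical, with its edges at constant columns and its tip where predicted. Next I insert it.

Call:
{"method": "send_rows", "body": {"plan": [{"offset": [0.5, 0, 20], "yaw": 0}, {"offset": [0, 0, 15], "yaw": 0}, {"offset": [0, 0, 4], "yaw": 0}, {"offset": [0, 0, 3], "yaw": 0}, {"offset": [0, 0, 2], "yaw": 0}, {"offset": [0, 0, 2], "yaw": 0}, {"offset": [0, 0, 2], "yaw": 0}, {"offset": [0, 0, 0], "yaw": 0}]}}

```text
time: 27.95
tool_pos: [0.5757, -0.0139, 0.0959]
tool_rot: [-3.141, -0.0, -3.045]
contact_force: [0.4, 0.3, -0.8]
opening: 0.0194
grip_force: 20.0
```

Call:
{"method": "send_rows", "body": {"plan": [{"offset": [0, 0, 2], "yaw": 0}, {"offset": [0, 0, 2], "yaw": 0}, {"offset": [0, 0, 2], "yaw": 0}, {"offset": [0, 0, 2], "yaw": 0}, {"offset": [0, 0, 0], "yaw": 0}]}}

```text
time: 28.45
tool_pos: [0.5755, -0.0138, 0.0875]
tool_rot: [3.141, -0.001, -3.045]
contact_force: [0.1, -0.3, -1.6]
opening: 0.0196
grip_force: 20.0
```

Call:
{"method": "send_rows", "body": {"plan": [{"offset": [0, 0, 2], "yaw": 0}, {"offset": [0, 0, 2], "yaw": 0}, {"offset": [0, 0, 2], "yaw": 0}, {"offset": [0, 0, 2], "yaw": 0}, {"offset": [0, 0, 2], "yaw": 0}, {"offset": [0, 0, 2], "yaw": 0}, {"offset": [0, 0, 0], "yaw": 0}]}}

```text
time: 29.15
tool_pos: [0.5756, -0.0139, 0.0756]
tool_rot: [3.142, -0.001, -3.045]
contact_force: [0.4, -0.1, -0.8]
opening: 0.0195
grip_force: 20.0
```

Call:
{"method": "send_rows", "body": {"plan": [{"offset": [0, 0, 2], "yaw": 0}, {"offset": [0, 0, 2], "yaw": 0}, {"offset": [0, 0, 1], "yaw": 0}, {"offset": [0, 0, 1], "yaw": 0}, {"offset": [0, 0, 1], "yaw": 0}, {"offset": [0, 0, 0], "yaw": 0}]}}

```text
time: 29.75
tool_pos: [0.5758, -0.0139, 0.0688]
tool_rot: [-3.142, -0.0, -3.045]
contact_force: [-0.0, 0.2, 0.1]
opening: 0.0195
grip_force: 20.0
```

Call:
{"method": "send_rows", "body": {"plan": [{"offset": [0, 0, 1], "yaw": 0}, {"offset": [0, 0, 1], "yaw": 0}, {"offset": [0, 0, 1], "yaw": 0}, {"offset": [0, 0, 0], "yaw": 0}]}}

```text
time: 30.15
tool_pos: [0.5764, -0.0138, 0.068]
tool_rot: [-3.141, 0.002, -3.045]
contact_force: [-3.7, 1.9, 13.1]
opening: 0.0197
grip_force: 20.0
```

Call:
{"method": "send_rows", "body": {"plan": [{"offset": [0, 0, -1.5], "yaw": 0}, {"offset": [0, 0, 0], "yaw": 0}, {"offset": [0, 0, 0], "yaw": 0}, {"offset": [0, 0, 0], "yaw": 0}, {"offset": [0, 0, 0], "yaw": 0}, {"offset": [0, 0, 0], "yaw": 0}, {"offset": [0, 0, -15], "yaw": 0}, {"offset": [0, 0, -40], "yaw": 0}, {"offset": [0, 0, -50], "yaw": 0}, {"offset": [40, 0, -30], "yaw": 0}, {"offset": [45, 0, 0], "yaw": 0}, {"offset": [0, 0, 0], "yaw": 0}, {"offset": [0, 0, 0], "yaw": 0}], "hand": 0}}

```text
time: 31.45
tool_pos: [0.4908, -0.0221, 0.2029]
tool_rot: [-3.141, 0.001, -3.046]
contact_force: [1.1, -0.2, -0.0]
opening: 0.0916
grip_force: 0.0
```

Run:
```python
from h import *
from cell import *
st=status.observe(); a=read_camera("scene"); b=read_camera("top"); print(st["time"],st["tool_pos"])
A=cv2.resize(a[160:280,220:360,::-1],(700,600))[:,100:600]; ci=camera_info("top"); u,v=w2p(ci,[.576,.01,.03])[0].astype(int)
B=cv2.resize(b[v-60:v+60,u-30:u+30,::-1],(300,600),interpolation=cv2.INTER_CUBIC); cv2.imwrite("pics/f.png",np.hstack([A,B]))
```

```text
31.45 [ 0.49075348 -0.02210508  0.20285   ]
```

View pics/f.png

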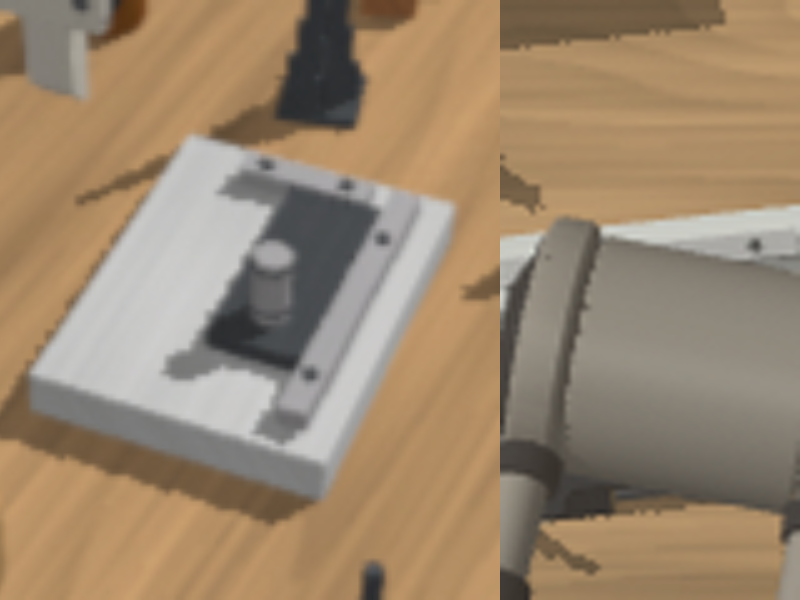

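The view shows the pin upright with its grip down on the plate at (270,285), and the plate flush with both stops. Handing in.

```bash
python3 -c "
from cell import ticket; print(ticket.hand_in())"
```

```text
the job is handed in; nothing more can be done
None
```

The job is handed in at about 31.5 s: the plate is home against both stops, the pin is upright through it with its grip seated on the plate, the gripper is clear, and nothing else was seen to move.

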